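Shift the bench drive's gear lever through its H-gate

TASK

Change gear on the grey bench drive unit: with the closed fingertips, push its lever out of the rest slot, across the gate and all the way to the end of the slot marked by the raised straight bar. Do not run it into any of the slots with the disc, the cross or the ring, and only push: do not pinch the lever's grip. Leave the loose glassware and small things standing where they are.

Things in the scene. Friction and masses are not known exactly. Their poses are not given: they have to be found in the camera images.
- drive_unit: grey bench gearbox fixed to the bench, 124 mm deep (x), 112 mm wide (y), 115 mm high to its flat steel gate plate. Origin: centre of its underside, z up. Near side (-x, 18 mm output coupling) faces the robot within 0.36 rad; far side (+x) has a motor reaching 64 mm beyond the case. Above the plate stand only the lever, 1.5 mm screw heads and four 3 mm marks
- gate_center (a point): middle of the gate on the plate's top, 115 mm above the unit's underside, axes as the unit's. Pin positions here in mm: outer lanes at y = +24 (left) and -24 (right), each from x = -24 (near end) to +24 (far end); cross channel along x = 0 from y = -24 to +24; in the middle only the rest slot, y = 0, x = 0 to -24 (near side)
- lever_pin (a point): point on the lever's axis 85 mm above its pivot, at the height of the plate's top: where the pin is in the gate. Pin 10 mm thick, slots 14 mm wide, plate 5 mm thick. Pushed on out of the rest slot it stops at the cross channel's far wall (x about +2 mm); pushed along the channel it stops at the outer wall, in line with both outer slots
- lever_grip (a point): middle of the lever's grip, on its axis, 131 mm above the pivot, so it moves 1.54 times as far as the pin. The grip is a black square bar, 26 x 26 mm, 50 mm long; upright, its foot is about 21 mm and its top about 72 mm above the plate (0.136 and 0.187 m above the bench). It leans with the lever, up to 0.39 rad
- shift_fore (a joint): lean of the lever along the drive unit's x, rad: 0 in the cross channel, about +0.28 at the end of a far slot, -0.28 at the end of a near slot. Starts negative (in the rest slot). Friction holds it where it is left; about 2 N at the grip moves it
- shift_side (a joint): lean of the lever along the drive unit's y, rad: 0 in the rest slot, about +0.28 in the left lane (+y), -0.28 in the right lane. Same friction
- mark_bar: raised black straight bar, 8 x 32 mm, 3 mm high, lying across the drive unit on the gate plate just beyond the end of the slot it marks. Origin: centre of its underside, on the slot's centre line 24 mm beyond the place of the pin when the lever is home in that slot. It marks the slot wanted; which of the four outer slots it marks changes
- mark_disc: raised black plain disc, 18 mm, 3 mm high, at the end of another outer slot, placed in the same way as the bar; a slot not to be entered
- mark_cross: raised black cross, 19 mm, 3 mm high, at the end of another outer slot, placed in the same way as the bar; a slot not to be entered
- mark_ring: raised black ring, 20 mm with an open middle, 3 mm high, at the end of another outer slot, placed in the same way as the bar; a slot not to be entered
- grip_near: face of the lever's grip towards the drive unit's -x, 18 mm wide, 50 mm long, 5 mm thick, origin in its middle, 10.5 mm from the lever's axis
- grip_far: face of the lever's grip towards the drive unit's +x, 18 mm wide, 50 mm long, 5 mm thick, origin in its middle, 10.5 mm from the lever's axis
- grip_left: face of the lever's grip towards the drive unit's +y, 18 mm wide, 50 mm long, 5 mm thick, origin in its middle, 10.5 mm from the lever's axis
- grip_right: face of the lever's grip towards the drive unit's -y, 18 mm wide, 50 mm long, 5 mm thick, origin in its middle, 10.5 mm from the lever's axis
- beaker_blue: loose glass beaker, 68 mm wide, 84 mm high, standing to the left of the drive unit; a bystander. Origin: centre of its underside
- vial_a: loose small vial with a screw cap, 22 mm wide, 45 mm high, standing to the right of the drive unit; a bystander. Origin: centre of its underside
- petri: loose flat dish, 61 mm across, 14 mm high, in front and to the right; a bystander. Origin: centre of its underside
- crucible: loose white crucible with lid, 43 mm wide, 46 mm high, behind and to the left; a bystander. Origin: centre of its underside
- stopper_1: loose red-brown rubber stopper, 23 mm wide, 22 mm high, to the right; a bystander. Origin: centre of its underside

How it is judged:
On the way, in this order (a step that is already met when the one before it is completed fails the run):
1. the lever is in the cross channel at the lane of the bar's slot (x of lever_pin in the frame of drive_unit between -0.008 and 0.008 m and (y of lever_pin in the frame of drive_unit above 0.017 m or y of lever_pin in the frame of drive_unit below -0.017 m) and horizontal distance between lever_pin and mark_bar below 0.06 m).
2. the lever is home in the bar's slot (horizontal distance between lever_pin and mark_bar below 0.0285 m), for 0.2 s.
At the end, for the whole second after the job is handed in: the lever's pin is within 4.5 mm of the end of the slot marked by the bar (pin within 28.5 mm of the bar's centre, 24 mm being fully home), and the lever is at rest (horizontal distance between lever_pin and mark_bar below 0.0285 m and velocity of joint shift_fore between -0.03 and 0.03 rad/s and velocity of joint shift_side between -0.03 and 0.03 rad/s); the robot touches nothing.
It fails at once if the lever is pushed into a slot marked by the disc, the cross or the ring (more than 14 mm of its 24 mm) (horizontal distance between lever_pin and mark_disc below 0.034 m or horizontal distance between lever_pin and mark_cross below 0.034 m or horizontal distance between lever_pin and mark_ring below 0.034 m).
It fails at once if the grip is pinched (the fingers press on two opposite faces of it) ((contact force between the fingers and grip_near above 1 N and contact force between the fingers and grip_far above 1 N) or (contact force between the fingers and grip_left above 1 N and contact force between the fingers and grip_right above 1 N)).
It fails at once if a loose bystander is moved or lifted by more than 25 mm (distance of any of beaker_blue, vial_a, petri, crucible, stopper_1 from where it was at the start of the episode above 0.025 m).
It also fails if it takes over 51 s, if anything falls off the work surface, if the arm or the gripper's body presses on something with over 40 N, if the wrist force passes 120 N, or if a joint passes its speed limit or range.

ROBOT

A 6-joint arm with a two-finger parallel gripper is mounted at the origin on a cart in front of the work surface, level with it; the furniture and walls round the work are solid. World frame = base frame: x ahead of the robot, y to its left, z up, the work surface at z = 0. Lengths are in m, angles in rad, forces in N, time in s.
With the tool pointing down it reaches from about 0.25 to 0.725 m from the base axis. Payload 4 kg.
Tool frame: the origin (TCP) lies between the finger pads; the fingertips stand 17 mm ahead of it and the grasp point (between the pads) lies 2 mm behind it; z points along the fingers, y is the direction in which the jaws open and shut (so a half turn about z gives the same grasp; the last joint's range is limited). The gripper opens to 85 mm and grips with 20 to 120 N. Pads are 22 mm wide; open, the fingers measure 114 mm over their backs; the gripper's body (76 mm by 85 mm) begins 54 mm behind the grasp point. The pads swing forward as they close: fully open they stand 13 mm farther back than shut.
Start: joints at [0, 0.241, 0.005, 1.335, 0, 1.571], TCP at [0.5, -0, 0.248] pointing down, gripper open.
Joint ranges: [-2.72, 2.72], [-1.05, 1.87], [-1.09, 1.28], [-1.99, 2.15], [-1.42, 1.44], [-3.14, 3.14]. Speed limits (rad/s): [2.79, 2.79, 3.14, 3.14, 3.14, 3.14].

INTERFACE

Orientations are given as a unit quaternion [x, y, z, w].
In Python, from workcell import readout, viewer, order gives the robot as it stands. The module is installed in compiled form; this text tells all that it offers.
- The arm moves only by the shell command python3 -m crank 'ROWS'. ROWS is text: rows parted by semicolons, each of 7 numbers parted by spaces: the shift along the tool's x, y, z in m, then the turn, a rotation vector about the tool's x, y, z in rad, then the gripper's target within -1 to 1 (shut at 1, half-way at 0, fully open at -1). A call has 1 to 20 rows; each row shifts and turns the pose as measured when the row begins, along the tool's axes as they then stand; what a row does not reach is not made up. A row lasts 1/12 s, in which the tool goes at most 41.7 mm and 7.16 degrees, less where a joint would pass 70% of its speed; a pose out of reach is approached as far as the arm can. A call with a gripper value outside its range is refused whole. The fingers move at their own pace and stop on an object; the grip force is fixed at half the most. Time passes only in rows, so rows that do not move let the fingers close. It gives the time, the measured TCP pose, the force and the opening at its end, in the units of the state.
- readout.get_obs(): the state, without advancing time (a new reading comes with each control period).
- viewer.camera(name): name is "scene" or "side" or "wrist"; returns the picture (400x640x3 uint8, red, green, blue); there is no depth.
- viewer.calibration(name): a dict with "fx", "fy", "cx", "cy" (pixels), "eye" and "rotation" of the camera in the world. Camera axes: x right, y down, z forward; pixel columns grow to the right and rows downward; lengths in m; the calibration is good to about 2 mm. A picture is of the moment at which its call begins: read the wrist's pose just before it. calibration takes no time and is no camera call; for the wrist camera it gives the pose at the moment of the call.
- order.job_done(): hands the job in, once; it reports no verdict.
The state is a dict: "clock": time; "joint_pos": joint angles; "joint_vel": joint speeds; "tau": joint torques, N m; "eef_pos": TCP position; "tool_rot": TCP orientation; "ft_force": force on the tool from outside, world axes, zero at the start; "ft_torque": the same for the moment, N m; "grip_width": finger opening in m.
Only numpy, scipy, OpenCV 4.12 (cv2) and the standard library are available. Lean on these libraries where they do the work, as an engineer would, in place of code of your own. Each camera call takes 0.05 s, during which the arm holds its last target. There are 200 camera calls.

## Working session

There is one attempt and no reset: what is moved stays moved. The work goes in short steps, Python scripts to look and compute and a shell command to move; the robot and the scene stay as the last step left them, time stands still between calls to the robot, and variables do not carry over. Pictures are saved under pics/ and viewed, about 8 in all and at most 12, crops included, and the job is handed in when it is done.

```bash
mkdir -p pics; python3 - <<'E'
from workcell import readout, viewer
import cv2,numpy as np
o=readout.get_obs();print(o['clock'],o['eef_pos'],o['tool_rot'],o['grip_width'])
for n in['scene','side','wrist']:
    c=viewer.calibration(n);print(n,c)
    im=viewer.camera(n);cv2.imwrite(f'pics/{n}0.png',im[:,:,::-1])
E
```

```text
0.0 [ 4.99422415e-01 -7.79931678e-07  2.47428224e-01] [ 0.70710116  0.70711166 -0.00072256 -0.00072165] 0.08511552359573499
scene {'fx': 395.4257415746457, 'fy': 395.4257415746457, 'cx': 321.04626717966613, 'cy': 196.156209733136, 'eye': array([ 0.12157799, -0.75140029,  0.56500965]), 'rotation': array([ 0.82854652, -0.24641997,  0.136897  , -0.48378412])}
side {'fx': 409.1129195629504, 'fy': 409.1129195629504, 'cx': 319.2034981965441, 'cy': 201.37330196145123, 'eye': array([0.17620164, 0.48514765, 0.60861143]), 'rotation': array([-0.2272658 ,  0.85101303, -0.46035331,  0.11046226])}
wrist {'fx': 338.4991218964746, 'fy': 338.4991218964746, 'cx': 319.32889699515647, 'cy': 201.54365605218914, 'eye': array([0.49912414, 0.06879465, 0.37292672]), 'rotation': array([ 9.90424180e-01, -1.27343063e-04, -1.36777540e-03,  1.38050917e-01])}
```

View pics/scene0.png

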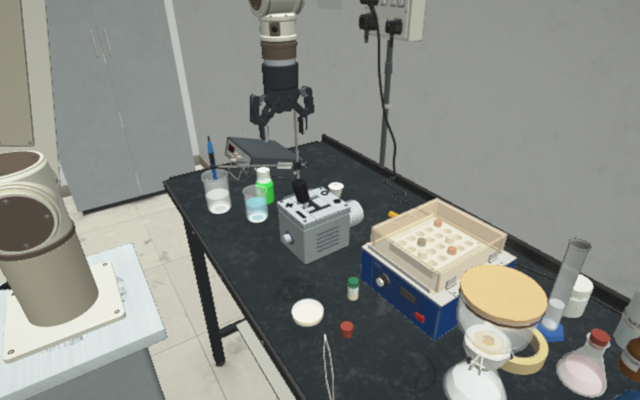

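View pics/wrist0.png

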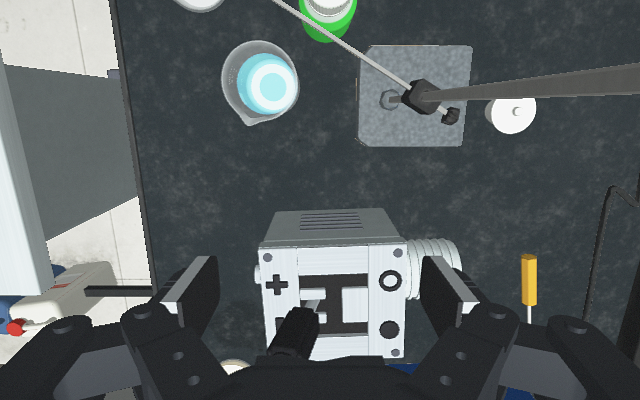

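The wrist view shows a cross at (277,284), near left; a ring at (390,281), far left; and a disc at (389,329), far right. The bar must therefore be near right, mostly hidden behind the lever. A retort rod stands to the left. I'll enlarge crops to check this and measure.

```bash
cat > h.py <<'E'
import numpy as np
from scipy.spatial.transform import Rotation as R
from workcell import viewer
def ray(c,u,v,z):
    d=R.from_quat(c['rotation']).apply([(u-c['cx'])/c['fx'],(v-c['cy'])/c['fy'],1]);return c['eye']+d*(z-c['eye'][2])/d[2]
def proj(c,p):
    q=R.from_quat(c['rotation']).inv().apply(np.array(p)-c['eye']);return c['cx']+c['fx']*q[0]/q[2],c['cy']+c['fy']*q[1]/q[2]
E
python3 - <<'E'
from h import *
import cv2
w=cv2.imread('pics/wrist0.png')[200:365,245:465];s=cv2.imread('pics/side0.png')
a=cv2.resize(w,(800,600),interpolation=cv2.INTER_CUBIC);cv2.imwrite('pics/wc.png',a)
c=viewer.calibration('wrist')
P={k:ray(c,*uv,.118)[:2] for k,uv in dict(cross=(277,284),ring=(390,281),disc=(389,329)).items()};print(P)
E
```

```text
{'cross': array([ 0.46283285, -0.07588211]), 'ring': array([ 0.55775239, -0.07300154]), 'disc': array([ 0.55952151, -0.11987773])}
```

View pics/wc.png

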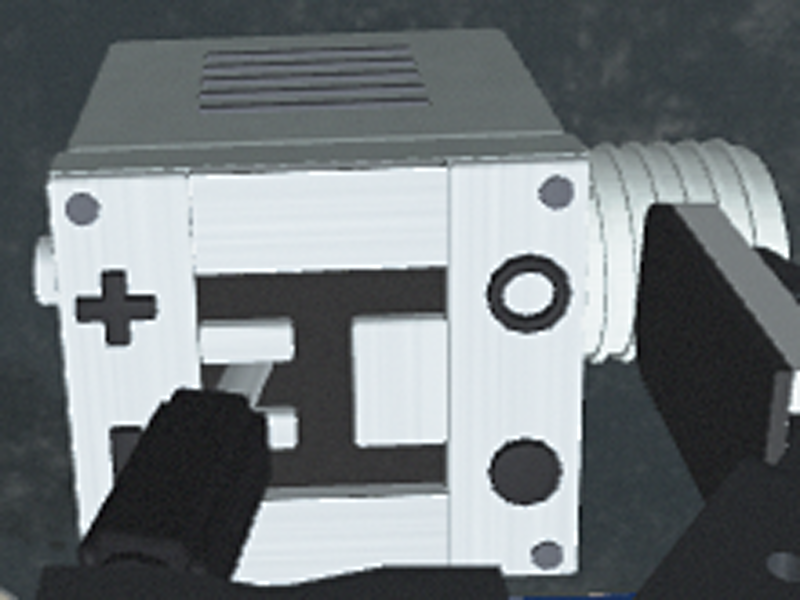

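View pics/side0.png

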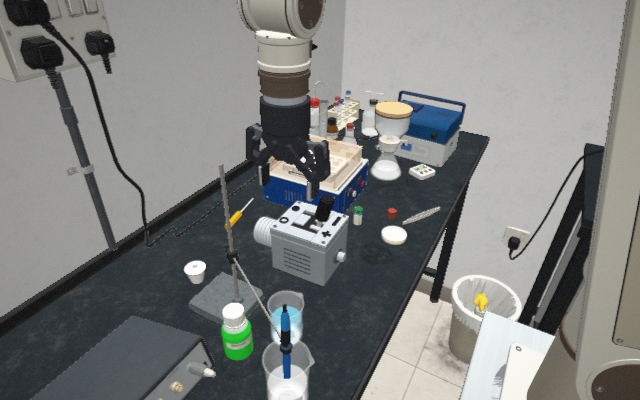

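The crop shows a square-cornered mark at (120,440), near right, so that is the bar. The gate centre is about (0.511,-0.098) with yaw about 0.032. The plan is to push +x from the near face, then -y from the left face, then -x from the far face. First I close the fingers and go to the near side.

```bash
python3 -m crank '-0.02 -0.016 0 0 0 -0.032 1;-0.02 -0.016 0 0 0 0 1;-0.02 -0.016 0 0 0 0 1;-0.02 -0.016 0 0 0 0 1;-0.02 -0.016 0 0 0 0 1;0 0 0 0 0 0 1;0 0 0 0 0 0 1;0 0 0 0 0 0 1;0 0 0 0 0 0 1;0 0 0 0 0 0 1'
```

```text
clock: 0.98
eef_pos: [0.4191, -0.1038, 0.2444]
tool_rot: [0.694, 0.72, -0.002, -0.003]
ft_force: [0.2, 0.3, -0.4]
grip_width: -0.0004
```

```bash
python3 - <<'E'
from h import *
import cv2
c=viewer.calibration('wrist');im=viewer.camera('wrist');cv2.imwrite('pics/w1.png',im[:,:,::-1])
print(c['eye'])
g=np.array([.511,-.098]);ex=np.array([1,.033]);ey=np.array([-.033,1])
for s,t in((-48,24),(48,24),(48,-24),(-48,-24)):
    print(s,t,proj(c,[*(g+(s*ex+t*ey)/1000),.118]))
E
```

```text
[ 0.41674248 -0.03527484  0.36991906]
-48 24 (np.float64(380.52163841001044), np.float64(164.27199693589455))
48 24 (np.float64(509.2023427319117), np.float64(164.9628726860642))
48 -24 (np.float64(499.63835881317027), np.float64(225.5797613033204))
-48 -24 (np.float64(377.274163795113), np.float64(224.7891707084617))
```

View pics/w1.png

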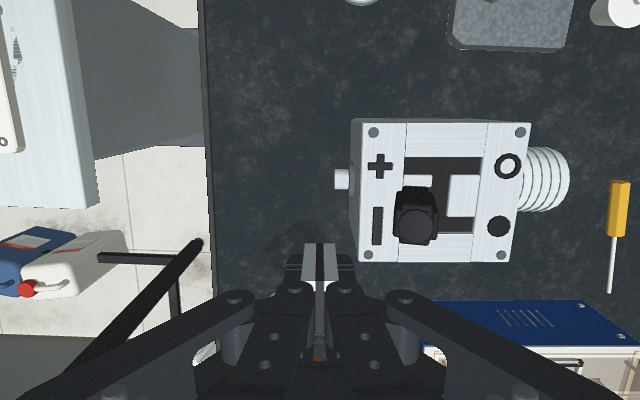

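The bar at (377,225) is confirmed near right, and the model fits the marks within a pixel or two. Now descending and pushing +x.

```bash
python3 -m crank '0.001 0 0.025 0 0 0 1;0.001 0 0.025 0 0 0 1;0 0 0.022 0 0 0 1;0 0.008 0 0 0 0 1;0 0.008 0 0 0 0 1;0 0.008 0 0 0 0 1;0 0.008 0 0 0 0 1;0 0.006 0 0 0 0 1'
```

```text
clock: 1.7
eef_pos: [0.4645, -0.0967, 0.1741]
tool_rot: [0.691, 0.723, -0.0, -0.0]
ft_force: [-1.4, -1.0, 2.2]
grip_width: 0.0001
```

```bash
python3 -m crank '-0.001 0.005 0 0 0 0.005 1;-0.001 0.005 0 0 0 0.005 1;-0.001 0.004 0 0 0 0 1;0 0.003 0 0 0 0 1'; python3 -m crank '0 0.003 0 0 0 0 1;0 0.002 0 0 0 0 1'
```

```text
clock: 2.03
eef_pos: [0.4862, -0.0985, 0.1765]
tool_rot: [0.694, 0.72, 0.002, 0.001]
ft_force: [-1.6, 0.4, 1.4]
grip_width: -0.0
clock: 2.2
eef_pos: [0.4898, -0.0984, 0.1767]
tool_rot: [0.694, 0.72, 0.0, -0.001]
ft_force: [-10.2, 0.5, 7.5]
grip_width: -0.0002
```

The force jump to 10 N suggests it has reached the stop. I'll back off, lift and look.

```bash
python3 -m crank '0 -0.012 0 0 0 0 1;0 -0.01 0 0 0 0 1;0 0 -0.03 0 0 0 1;0 0 -0.03 0 0 0 1;0 0 0 0 0 0 1'; python3 - <<'E'
from h import *
import cv2
c=viewer.calibration('wrist');im=viewer.camera('wrist')
g=np.array([.511,-.098]);ex=np.array([1,.033]);ey=np.array([-.033,1])
print('upright grip top centre expect',proj(c,[*g,.187]),'at +2:',proj(c,[*(g+.0037*ex),.187]))
u,v=map(int,proj(c,[*g,.15]));print(u,v)
y0=max(v-100,0);x0=u-130
cv2.imwrite('pics/w2.png',cv2.resize(im[y0:y0+200,x0:x0+260,::-1],None,fx=3,fy=3));print(x0,y0)
E
```

```text
clock: 2.62
eef_pos: [0.4645, -0.0999, 0.2358]
tool_rot: [0.695, 0.719, -0.002, -0.003]
ft_force: [1.0, 0.4, 0.3]
grip_width: -0.0003
upright grip top centre expect (np.float64(406.14955646133564), np.float64(235.10155309297153)) at +2: (np.float64(412.9017406318151), np.float64(235.12421234077144))
392 214
262 114
```

View pics/w2.png

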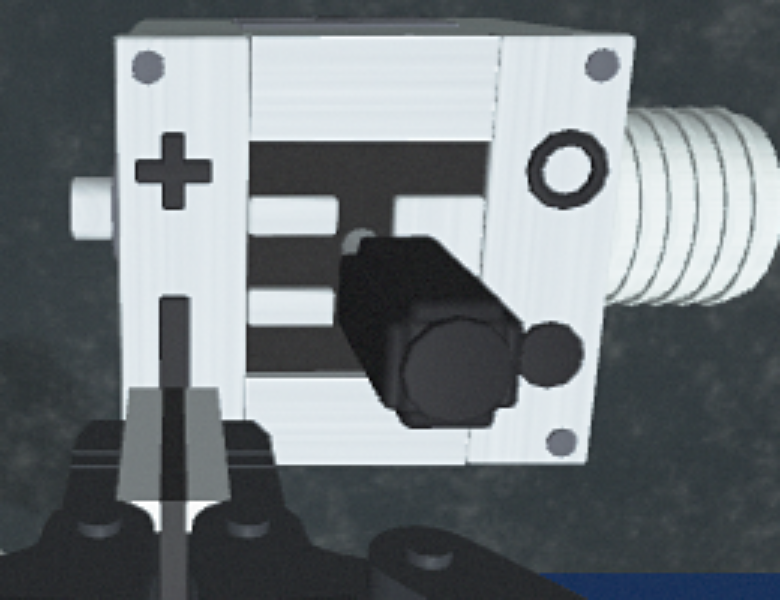

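The lever top is at crop (458,368), full-image (415,237), against an expected (413,235). It is upright in the cross channel. Now going round to the left side.

```bash
python3 -m crank '0.015 0.016 0 0 0 0 1;0.015 0.016 0 0 0 0 1;0.013 0.012 0 0 0 0 1;0 0 0 0 0 0 1'
```

```text
clock: 3.0
eef_pos: [0.5076, -0.0556, 0.2322]
tool_rot: [0.697, 0.717, -0.002, -0.002]
ft_force: [-1.0, -0.6, 0.4]
grip_width: 0.0001
```

```bash
python3 -m crank '0.003 0.004 0.02 0 0 -0.01 1;0 0 0.022 0 0 0 1;0 0 0.018 0 0 0 1;0 0 0 0 0 0 1'
```

```text
clock: 3.33
eef_pos: [0.5115, -0.0529, 0.1684]
tool_rot: [0.692, 0.722, -0.002, -0.001]
ft_force: [-1.3, -0.6, -0.0]
grip_width: -0.0002
```

```bash
python3 -m crank '-0.006 0 0 0 0 0 1;-0.006 0 0 0 0 0 1;-0.006 0 0 0 0 0 1;-0.006 0 0 0 0 0 1'
```

```text
clock: 3.67
eef_pos: [0.5111, -0.0787, 0.1687]
tool_rot: [0.692, 0.722, -0.002, -0.002]
ft_force: [0.1, 2.5, -2.2]
grip_width: 0.0003
```

```bash
python3 -m crank '-0.006 0 0 0 0 0 1;-0.006 0 0 0 0 0 1;-0.005 0 0 0 0 0 1;-0.004 0 0 0 0 0 1'; python3 -m crank '-0.003 0 0 0 0 0 1;-0.003 0 0 0 0 0 1'
```

```text
clock: 4.0
eef_pos: [0.5123, -0.1019, 0.1702]
tool_rot: [0.693, 0.721, -0.0, -0.002]
ft_force: [-0.3, 2.5, -1.2]
grip_width: 0.0001
clock: 4.17
eef_pos: [0.5129, -0.1092, 0.1707]
tool_rot: [0.693, 0.721, -0.0, -0.002]
ft_force: [-0.1, 2.0, -0.7]
grip_width: -0.0
```

```bash
python3 -m crank '-0.003 0 0 0 0 0 1;-0.002 0 0 0 0 0 1'; python3 - <<'E'
from h import *
import cv2
im=viewer.camera('wrist');cv2.imwrite('pics/w3.png',im[:,:,::-1])
E
```

```text
clock: 4.33
eef_pos: [0.5132, -0.1141, 0.1708]
tool_rot: [0.693, 0.721, 0.001, -0.002]
ft_force: [0.4, 6.7, -0.4]
grip_width: -0.0
```

View pics/w3.png

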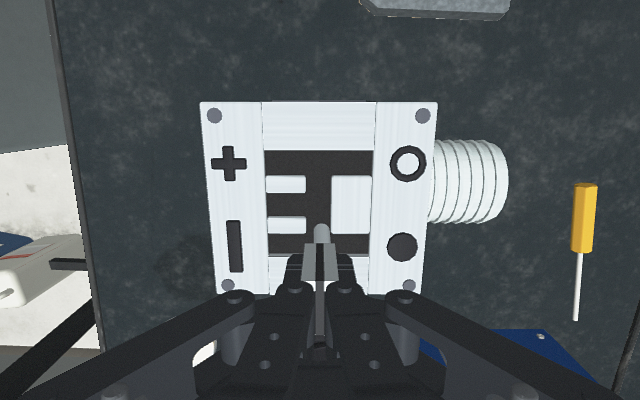

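```bash
python3 -m crank '-0.002 0 0 0 0 0 1;-0.001 0 0 0 0 0 1'
```

```text
clock: 4.55
eef_pos: [0.5132, -0.1142, 0.1708]
tool_rot: [0.692, 0.722, 0.003, -0.005]
ft_force: [-0.6, 5.0, 0.4]
grip_width: -0.0003
```

The tool no longer advances and the force holds, so the lever is at the right lane's outer wall. Now going round to the far side.

```bash
python3 -m crank '0.012 0 0 0 0 0 1;0.01 0 0 0 0 0 1;0 0 -0.03 0 0 0 1;0 0 -0.03 0 0 0 1;0 0.02 0 0 0 0 1;0 0.02 0 0 0 0 1;-0.02 0 0 0 0 0 1;-0.02 0 0 0 0 0 1;0 0 0 0 0 0 1'; python3 - <<'E'
from h import *
import cv2
c=viewer.calibration('wrist');im=viewer.camera('wrist')
g=np.array([.511,-.098]);ex=np.array([1,.033]);ey=np.array([-.033,1])
print('expect top',proj(c,[*(g+.0035*ex-.043*ey),.182]))
cv2.imwrite('pics/w4.png',im[:,:,::-1])
E
```

```text
clock: 5.3
eef_pos: [0.5571, -0.1272, 0.236]
tool_rot: [0.69, 0.724, 0.001, 0.001]
ft_force: [-0.0, 0.6, -0.1]
grip_width: 0.0003
expect top (np.float64(247.7334769950706), np.float64(250.89706979702234))
```

View pics/w4.png

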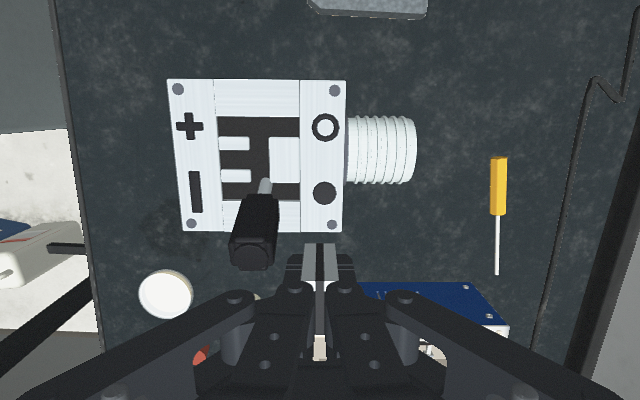

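The top is at (252,254) against an expected (248,251), so the lever is at the right lane in the cross channel. The bar at (195,192) is at the end of that lane on the near side. Now descending on the far side and pushing -x.

```bash
python3 -m crank '-0.007 0 0.02 0 0 0.01 1;0 0 0.022 0 0 0 1;0 0 0.02 0 0 0 1;0 0 0 0 0 0 1'; python3 -m crank '0 -0.006 0 0 0 0 1;0 -0.006 0 0 0 0 1;0 -0.006 0 0 0 0 1;0 -0.005 0 0 0 0 1'
```

```text
clock: 5.68
eef_pos: [0.5588, -0.1303, 0.1747]
tool_rot: [0.693, 0.721, 0.002, 0.004]
ft_force: [-0.7, -0.0, -0.3]
grip_width: 0.0001
clock: 6.02
eef_pos: [0.5356, -0.1291, 0.1768]
tool_rot: [0.691, 0.722, 0.003, 0.005]
ft_force: [1.3, -0.7, -2.9]
grip_width: 0.0
```

```bash
python3 -m crank '-0.002 -0.006 0.002 0 0 0 1;-0.002 -0.006 0.002 0 0 0 1;-0.001 -0.006 0.002 0 0 0 1;0 -0.005 0.001 0 0 0 1'; python3 -m crank '0 -0.004 0 0 0 0 1;0 -0.003 0 0 0 0 1'
```

```text
clock: 6.35
eef_pos: [0.5182, -0.1335, 0.1761]
tool_rot: [0.69, 0.723, 0.011, 0.012]
ft_force: [4.7, 2.6, -2.1]
grip_width: 0.0002
clock: 6.52
eef_pos: [0.5112, -0.1341, 0.177]
tool_rot: [0.69, 0.723, 0.013, 0.013]
ft_force: [2.9, 2.2, -1.4]
grip_width: -0.0002
```

```bash
python3 -m crank '0 -0.004 0.001 0 0 0 1;0 -0.003 0.001 0 0 0 1;0 -0.003 0 0 0 0 1'; python3 -m crank '0 -0.003 0 0 0 0 1;0 -0.002 0 0 0 0 1'; python3 -m crank '0 -0.002 0 0 0 0 1;0 -0.002 0 0 0 0 1'
```

```text
clock: 6.77
eef_pos: [0.5027, -0.1345, 0.1764]
tool_rot: [0.69, 0.723, 0.016, 0.015]
ft_force: [4.5, 2.2, -0.5]
grip_width: 0.0002
clock: 6.93
eef_pos: [0.4981, -0.1347, 0.1763]
tool_rot: [0.69, 0.723, 0.017, 0.016]
ft_force: [9.1, 2.8, -3.0]
grip_width: 0.0004
clock: 7.1
eef_pos: [0.4976, -0.1348, 0.1765]
tool_rot: [0.69, 0.723, 0.02, 0.019]
ft_force: [9.9, 2.1, -4.5]
grip_width: -0.0
```

```bash
python3 -m crank '0 -0.004 0 0 0 0 1;0 -0.004 0 0 0 0 1'; python3 -m crank '0 0.012 0 0 0 0 1;0 0.015 0 0 0 0 1;0 0.01 0 0 0 0 1;0 0 -0.03 0 0 0 1;0 0 -0.03 0 0 0 1;0 0 0 0 0 0 1'; python3 - <<'E'
from h import *
import cv2
c=viewer.calibration('wrist');im=viewer.camera('wrist')
g=np.array([.511,-.098]);ex=np.array([1,.033]);ey=np.array([-.033,1])
for p in(24,19.5):
  f=np.array([-p,-24.5])/85; n=np.sqrt(1+f@f); d=np.array([*f,1])/n
  t=.156*d; print(p,'top',proj(c,[*(g+t[0]*ex+t[1]*ey),.03+t[2]]))
cv2.imwrite('pics/w5.png',im[:,:,::-1])
E
```

```text
clock: 7.27
eef_pos: [0.4968, -0.1351, 0.1774]
tool_rot: [0.689, 0.724, 0.026, 0.024]
ft_force: [14.2, 2.2, -5.9]
grip_width: -0.0
clock: 7.77
eef_pos: [0.5214, -0.1359, 0.236]
tool_rot: [0.691, 0.723, 0.015, 0.017]
ft_force: [1.0, -0.1, 1.8]
grip_width: -0.0004
24 top (np.float64(229.92121250184084), np.float64(233.05354811673425))
19.5 top (np.float64(242.06423602910553), np.float64(234.87662671357396))
```

View pics/w5.png

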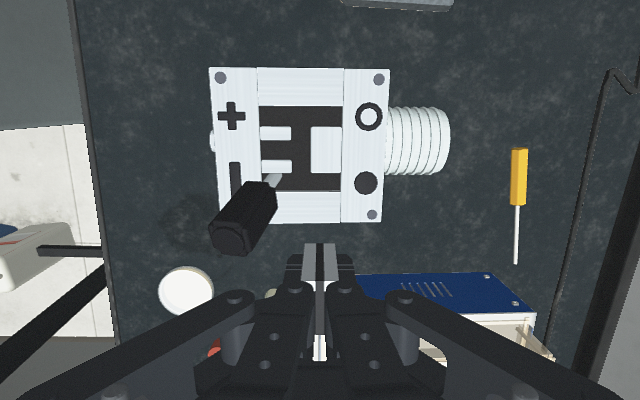

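The grip's top is at about (231,239). Fully home predicts (230,233) and the limit predicts (242,235), so the lever is home. The arm is clear of it, and I'll settle and hand in.

```bash
python3 -m crank '0 0 -0.02 0 0 0 1;0 0 0 0 0 0 1;0 0 0 0 0 0 1;0 0 0 0 0 0 1;0 0 0 0 0 0 1' && python3 -c "
from workcell import order;print(order.job_done())"
```

```text
clock: 8.23
eef_pos: [0.5131, -0.137, 0.2484]
tool_rot: [0.692, 0.722, 0.009, 0.011]
ft_force: [-0.6, -0.2, -0.0]
grip_width: -0.0
the job is handed in; nothing more can be done
None
```

The lever is at the end of the slot marked by the bar, which was the near slot of the right lane, and the job is handed in. I pushed it with the closed fingertips in three moves: out of the rest slot, right along the cross channel to the wall, then toward the robot to the end stop.

- **Lever home:** The last push stopped moving at about 14 N. In the last wrist picture, the grip's top is at about (231,239). A fully home lever should show at (230,233), and the 4.5 mm limit at (242,235). So x agrees with fully home, with a 6-pixel difference in y only.
- **Robot clear:** At hand-in the arm was raised with the wrist force below 1 N, at 8.2 s on the clock.
- **Bystanders:** The tool stayed well away from the loose items. I did not measure their positions afterwards; the ones visible in the last picture, the dish and stopper among them, look undisturbed.

The hand-in gives no verdict, so I have no confirmation beyond these checks.

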